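Filter in, cell held in the photometer's beam

ROBOT

A 6-joint arm with a two-finger parallel gripper is mounted at the origin on the work surface. World frame = base frame: x ahead of the robot, y to its left, z up, the work surface at z = 0. Lengths are in m, angles in rad, forces in N, time in s.
With the tool pointing down it reaches from about 0.35 to 0.875 m from the base axis. Payload 4.2 kg.
Tool frame: the origin (TCP) lies at the centre of the arm's flange, where the gripper is bolted on; the fingertips stand 182 mm ahead of it and the grasp point (between the pads) lies 164 mm ahead of it; z points along the fingers, y is the line along which they close (so a half turn about z gives the same grasp; the last joint's range is limited). The gripper opens to 87 mm and grips with 3 to 60 N. Pads are 19 mm wide; open, the fingers measure 117 mm over their backs; the gripper's body (75 mm by 190 mm) begins 51 mm behind the grasp point.
Start: joints at [-0.877, 0.385, 0.008, 0, -1.194, -0.259], TCP at [0.263, -0.567, 0.405] pointing down, gripper open.
Joint ranges: [-3.14, 3.14], [-1.21, 2.06], [-1.07, 1.41], [-3.16, 2.05], [-2.99, -0.16], [-3.1, 3.1]. Speed limits (rad/s): [2.79, 2.79, 3.14, 3.14, 3.14, 3.14].

INTERFACE

Orientations are given as a unit quaternion [w, x, y, z].
In Python, from plant import env gives the robot as it stands. The module is installed in compiled form; this text tells all that it offers.
- The arm moves only by the tool servo_tool, never from a script. Its argument "rows" is a list of rows, each a list of 2 entries, a list of its own where there are three numbers: the shift along the tool's x, y, z normalised to -1 to 1, where 1 is 0.025 m, then the turn about the tool's z normalised to -1 to 1, where 1 is 5 degrees. A call has 1 to 8 rows; each row shifts and turns the commanded pose from where the row before left it, along the tool's axes as they then stand; what a row does not reach is not made up. A row lasts 1/12 s, in which the tool goes at most 41.7 mm and 7.16 degrees, less where a joint would pass 70% of its speed; a pose out of reach is approached as far as the arm can. A call with a number of a shift or a turn outside -1 to 1 is refused whole. A call with a gripper value outside its range is refused whole. "gripper" is the opening, from 0 (shut) to 1 (fully open), set as the call begins (left out, the last holds). The fingers move at their own pace and stop on an object; "force" is the grip in N (left out, the last holds). Time passes only in rows, so rows that do not move let the fingers close. It gives the time, the measured TCP pose, the force, the opening and the grip force at its end, in the units of the state.
- env.get_state(): the state, without advancing time (a new reading comes with each control period).
- env.camera(name): name is "scene" or "top" or "wrist"; returns (picture, depth): 420x560x3 uint8, red, green, blue; 420x560 float32, m along the optical axis (not along the pixel's ray), 0 where there is no reading.
- env.camera_model(name): a dict with "K" (3x3 intrinsics, pixels), "dist_coeffs" ([k1, k2, p1, p2, k3] as OpenCV has them; the pictures are not rectified), "R" (3x3) and "t" (3): a world point X has camera coordinates R X + t. Camera axes: x right, y down, z forward; pixel columns grow to the right and rows downward; lengths in m; the calibration is good to about 2 mm. A picture is of the moment at which its call begins: read the wrist's pose just before it. camera_model takes no time and is no camera call; for the wrist camera it gives the pose at the moment of the call.
- env.close_job(): hands the job in; it is judged then, once.
Trained networks look in the newest picture that a camera, given by its name, has taken for a name from the list of things; names that differ only in an ending like _2 or _b are one class to them, and where a whole thing is asked for, a point or a joint stands for the part that bears it (a point fixed in the world has none). Each returns a list of dicts, best first, with "score" (0 to 1); they miss things now and then, are a little off and sometimes report something else, mostly with a low value. They report only what shows in the picture. A call takes as long as a camera call. They do not tell look-alikes from the thing itself.
- env.masks_of(thing, camera): "mask" (420x560 bool, what is visible of it) and "bbox" ([left, top, width, height] in pixels, round what is visible of it).
- env.spot_point(thing, camera): "pixel" ([column, row] in pixels: a listed point, or the origin of a listed thing).
The state is a dict: "time": time; "joint_positions": joint angles; "qvel": joint speeds; "joint_efforts": joint torques, N m; "eef_pos": TCP position; "orientation": TCP orientation; "contact_force": force on the tool from outside, world axes, zero at the start; "torque": the same for the moment, N m; "grip_width": opening from 0.0 (shut) to 1.0 (fully open); "finger_force": force on a finger pad.
Only numpy, scipy, OpenCV 4.12 (cv2) and the standard library are available. Lean on these libraries where they do the work, as an engineer would, in place of code of your own. Each camera call takes 0.05 s, during which the arm holds its last target. There are 200 camera calls.

TASK

Slide the filter plate edgewise down into the slot in the photometer's lamp side until it is fully home, keeping hold of it on the way down, and let go of it. Then grip the longer of the two glass cells by its broad frosted sides only, never touching its clear end windows, and finish while holding it still and upright in the light path, centred between the two lenses with its windows facing them and clear of the instrument. Leave the short cell, the bottle and the calculator alone.

Things in the scene. Friction and masses are not known exactly. Their poses are not given: they have to be found in the camera images.
- photometer: Fixed open photometer: metal base plate 90 (x) x 290 (y) x 10 mm carrying two white blocks, tops 92 mm above the counter, 110 mm gap between them. Origin on the counter under the gap's middle; y along the beam, lamp side (the longer block, 80 mm wide) to +y, reaching y = 165 mm; detector block (70 mm wide) from y = -55 to -115 mm. Each face has a round black lens barrel facing the gap
- filter_slot (a point): Centre of the mouth of the filter slot, cut in the flat top of the lamp side 20 mm in from the gap, across the beam. Axes: x along the slot (43 mm long), y across it (7 mm wide; runs with the beam), z up. The slot goes 52 mm straight down to a solid floor; its rim is bevelled by 3 mm
- light_path (a point): Middle of the light path: on the beam axis half-way between the lens barrels (26 mm across, 98 mm between their ends), 65 mm above the counter, 55 mm above the base plate. Axes: y along the beam (filter_slot is at y = 75 mm), x level across the beam, z up
- filter_grip (a point): Centre of the white grip (26 wide x, 10 thick y, 24 mm tall) on the upper edge of the loose upright metal filter plate: 40 wide (x), 4 thick (y), 64 mm tall, small round glass window, 45 g. Its lower edge is 76 mm below this point, its upper edge 12 mm below. Fully home in the photometer, this point is 24 mm above the slot's mouth; either way round fits. Axes x, y level, z up
- filter_stand: Fixed grey slotted block 70 (x) x 50 (y) x 40 mm in which the filter plate stands at the start, 30 mm deep in a 43 x 7 mm slot (filter_grip is then 86 mm above the counter). Origin at the centre of its underside
- cell_center (a point): Centre (half-way up the glass) of the long glass cell: 42 long (x), 20 wide (y), 50 mm tall (z), upright, loose, 60 g, white lid 5 mm above the glass. Its two broad long sides (facing +y and -y, 20 mm apart) are frosted; the two narrow ends (facing +x and -x) are the clear windows, standing 1 mm proud. Starts 40 mm above the counter in one pocket of its stand
- cell_stand: Fixed grey stand 130 (x) x 44 (y) x 20 mm, origin at the centre of its underside; two pockets 5 mm deep at x = -35 and +35 mm, one with the long cell, one with the short cell, both lengthwise along x
- short_cell_center (a point): Centre (half-way up) of the short glass cell in the other pocket of the stand: same width and height as the long one, but only 22 mm long. To be left alone
- bottle: Bystander: small closed bottle, 44 mm across, 100 mm tall, origin at the centre of its foot
- calculator: Bystander: flat calculator 130 (x) x 75 (y) x 12 mm lying on the counter, origin at the centre of its underside. Farther back on the robot's right also stands a fixed black desk telephone, 70 mm high
There are look-alikes about, which are no part of the job. Leave any blue or purple look-alike of the cell_stand alone.

How it is judged:
On the way, in this order (a step that is already met when the one before it is completed fails the run):
1. the filter plate is lowered into the slot while still gripped (its lower edge within 12 mm of the floor) (x of filter_grip in the frame of filter_slot between -0.006 and 0.006 m and y of filter_grip in the frame of filter_slot between -0.008 and 0.008 m and angle between the x axis of filter_grip and the x axis of filter_slot, either way round below 0.15 rad and angle between filter_grip's own z axis and vertical below 0.13 rad and z of filter_grip in the frame of filter_slot below 0.036 m and contact force between the fingers and filter above 0.5 N).
2. the filter plate is fully home in the slot and let go (x of filter_grip in the frame of filter_slot between -0.006 and 0.006 m and y of filter_grip in the frame of filter_slot between -0.008 and 0.008 m and angle between the x axis of filter_grip and the x axis of filter_slot, either way round below 0.15 rad and angle between filter_grip's own z axis and vertical below 0.13 rad and z of filter_grip in the frame of filter_slot below 0.027 m and contact force between the fingers and filter below 0.05 N and linear speed of filter below 0.02 m/s), for 0.2 s.
3. the long cell is lifted clear of its stand, gripped by both frosted sides (contact force between the fingers and cell_c0 above 1 N and contact force between the fingers and cell_c1 above 1 N and height (world z) of cell_center above 0.055 m and contact force between cell and cell_stand below 0.05 N), for 0.1 s.
At the end, for the whole second after the job is handed in: Filter plate home in the slot (within 3 mm of its floor) and released; long cell held still by both frosted sides, touching nothing of the photometer, on the beam axis within 6 mm sideways and 8 mm in height, within 15 mm of mid-gap, upright within 8 degrees, length along the beam within 9 (x of filter_grip in the frame of filter_slot between -0.006 and 0.006 m and y of filter_grip in the frame of filter_slot between -0.008 and 0.008 m and angle between the x axis of filter_grip and the x axis of filter_slot, either way round below 0.15 rad and angle between filter_grip's own z axis and vertical below 0.13 rad and z of filter_grip in the frame of filter_slot below 0.027 m and contact force between each of the fingers, cell and filter below 0.05 N and x of cell_center in the frame of light_path between -0.006 and 0.006 m and y of cell_center in the frame of light_path between -0.015 and 0.015 m and z of cell_center in the frame of light_path between -0.008 and 0.008 m and angle between the x axis of cell_center and the y axis of light_path, either way round below 0.16 rad and angle between cell_center's own z axis and vertical below 0.14 rad and contact force between the fingers and cell_c0 above 1 N and contact force between the fingers and cell_c1 above 1 N and contact force between cell and photometer below 0.05 N and linear speed of cell below 0.01 m/s and angular speed of cell below 0.1 rad/s); the arm keeps its last pose, push and grip.
It fails at once if a finger touches a clear window of the long cell (contact force between the fingers and cell_c2 above 0.5 N or contact force between the fingers and cell_c3 above 0.5 N).
It fails at once if the short cell, the bottle or the calculator is moved by more than 20 mm (distance of any of short_cell_center, bottle, calculator from where it was at the start of the episode above 0.02 m).
It also fails if it takes over 51 s, if anything falls off the work surface, if the arm or the gripper's body presses on something with over 40 N, if the wrist force passes 120 N, or if a joint passes its speed limit or range.

## Working session

There is one attempt and no reset: what is moved stays moved. The work goes in short steps, Python scripts to look and compute and a tool call to move; the robot and the scene stay as the last step left them, time stands still between calls to the robot, and variables do not carry over. Pictures are saved under pics/ and viewed, at most 10 in all, crops included, and the job is handed in when it is done.

Besides the shell and the picture viewer there is one more tool, called after "Emit:" as name(argument=value, ...) on one line, values as JSON. servo_tool: Moves the arm, as the interface text tells. Scaled input: -1 to 1 covers 0.025 m each way for a shift and 5 degrees each way for a turn. Its arguments: {"type":"object","properties":{"rows":{"type":"array","items":{"type":"array"}},"gripper":{"type":"number"},"force":{"type":"number"}},"required":["rows"]}

```bash
mkdir -p pics
cat > h.py <<'E'
import numpy as np, cv2
from plant import env
def grab(n):
    m=env.camera_model(n); p,d=env.camera(n); return m,p,d
def ray(m,px):
    u=cv2.undistortPoints(np.array([[px]],float),np.array(m['K']),np.array(m['dist_coeffs']))[0,0]
    R=np.array(m['R']);t=np.array(m['t']); return -R.T@t, R.T@np.array([u[0],u[1],1.])
def at_z(m,px,z):
    o,v=ray(m,px); return o+v*(z-o[2])/v[2]
def cloud(m,d,mask):
    r,c=np.nonzero(mask&(d>0)); 
    u=cv2.undistortPoints(np.stack([c,r],1).astype(float)[:,None],np.array(m['K']),np.array(m['dist_coeffs']))[:,0]
    z=d[r,c]; X=np.c_[u*z[:,None],z]; return (X-np.array(m['t']))@np.array(m['R'])
def proj(m,X):
    r,_=cv2.Rodrigues(np.array(m['R'])); return cv2.projectPoints(np.array(X,float).reshape(-1,1,3),r,np.array(m['t'],float),np.array(m['K']),np.array(m['dist_coeffs']))[0][:,0]
E
python3 - <<'E'
from h import *
s=env.get_state();print(s['time'],s['eef_pos'],s['orientation'],s['grip_width'])
Z={'filter_slot':.092,'light_path':.065,'filter_grip':.086,'cell_center':.04,'short_cell_center':.04,'photometer':0,'filter_stand':0,'cell_stand':0,'bottle':0,'calculator':0}
for n in('top','scene'):
    m,p,d=grab(n); cv2.imwrite(f'pics/{n}0.png',p[:,:,::-1])
    print(n,np.round(-np.array(m['R']).T@m['t'],3))
    for k,z in Z.items():
        for r in env.spot_point(k,n)[:3]: print(k,round(r['score'],2),np.round(r['pixel'],1),np.round(at_z(m,r['pixel'],z),4))
E
```

```text
0.0 [ 0.26320519 -0.56665704  0.40363784] [-2.83037105e-04 -2.15593256e-01  9.76482626e-01  1.07173852e-03] 1.0005342545298077
top [ 0.277 -0.042  1.455]
filter_slot 0.94 [256.3 192.5] [0.5623 0.0437 0.092 ]
filter_slot 0.21 [168.9 154.9] [0.6775 0.2985 0.092 ]
light_path 0.63 [284.9 192.4] [ 0.5672 -0.0385  0.065 ]
filter_grip 0.44 [177.8 240.4] [0.4273 0.2677 0.086 ]
cell_center 0.66 [367.9 218. ] [ 0.492  -0.2826  0.04  ]
cell_center 0.19 [282.8 188.3] [ 0.585  -0.0323  0.04  ]
short_cell_center 0.55 [361.2 238.6] [ 0.4312 -0.2605  0.04  ]
photometer 0.56 [283.3 195. ] [ 0.5727 -0.0334  0.    ]
filter_stand 0.66 [187.4 244.6] [0.4237 0.2579 0.    ]
cell_stand 0.86 [368.4 283.5] [ 0.3016 -0.2828  0.    ]
cell_stand 0.78 [369.2 228.8] [ 0.465  -0.2919  0.    ]
cell_stand 0.71 [315.7 258.2] [ 0.3781 -0.1284  0.    ]
bottle 0.68 [267.2 248. ] [0.4104 0.017  0.    ]
calculator 0.82 [168.2 155.1] [0.704  0.3236 0.    ]
scene [ 0.917 -0.123  0.815]
filter_slot 0.66 [328.5 238.8] [0.5632 0.0425 0.092 ]
light_path 0.65 [294.5 256.1] [ 0.5777 -0.0336  0.065 ]
filter_grip 0.74 [403.9 177.9] [0.434  0.2598 0.086 ]
cell_center 0.78 [176.8 249.5] [ 0.5029 -0.2877  0.04  ]
short_cell_center 0.73 [188.3 218.7] [ 0.4266 -0.258   0.04  ]
photometer 0.91 [291.9 266. ] [ 0.5718 -0.0367  0.    ]
photometer 0.38 [296.4 255.4] [ 0.5473 -0.0212  0.    ]
filter_stand 0.96 [394.4 193.6] [0.4208 0.2633 0.    ]
filter_stand 0.44 [327.7 239.8] [0.5205 0.061  0.    ]
cell_stand 0.92 [242.  199.6] [ 0.3688 -0.127   0.    ]
cell_stand 0.91 [179.5 187. ] [ 0.3005 -0.2823  0.    ]
cell_stand 0.79 [125.2 244. ] [ 0.4449 -0.4164  0.    ]
bottle 0.6 [301.  201.4] [0.4011 0.0204 0.    ]
calculator 0.58 [403.6 177. ] [0.3741 0.3051 0.    ]
calculator 0.55 [460.4 290.1] [0.6969 0.3229 0.    ]
```

View pics/top0.png

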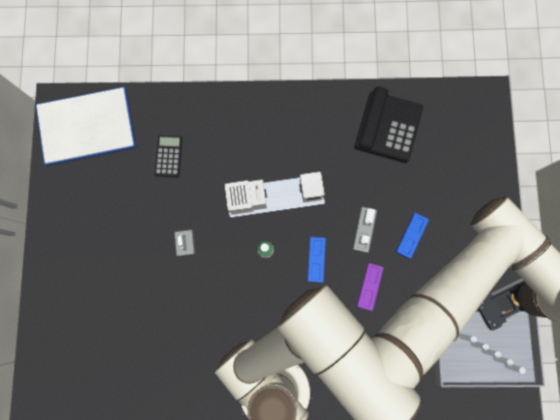

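View pics/scene0.png

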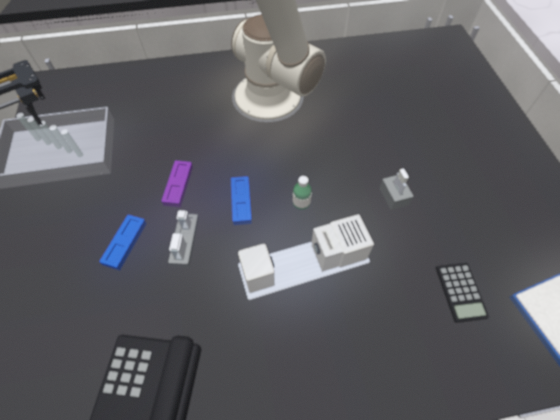

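The pictures agree. The photometer is at (250–330, 195) in the top view, the filter stand at (185, 243), and the grey cell stand at (366, 229) with the long cell at its far end. Next I measure the yaw angles from depth.

Run:
```python
from h import *
for n in('top','scene'):
    m,p,d=grab(n)
    H,W=d.shape; X=np.full((H,W,3),np.nan); X[d>0]=cloud(m,d,np.ones((H,W),bool))
    def rect(lbl,xc,yc,r,z0,z1):
        k=(np.hypot(X[...,0]-xc,X[...,1]-yc)<r)&(X[...,2]>z0)&(X[...,2]<z1)
        q=X[k]
        if len(q)<8: print(lbl,len(q));return
        (c,s,a)=cv2.minAreaRect(q[:,:2].astype(np.float32)); 
        print(n,lbl,len(q),'c',np.round(c,4),'size',np.round(s,3),'ang',round(a,1),'z',np.round(np.median(q[:,2]),3))
    rect('photo top',.57,-.035,.2,.085,.1)
    rect('lamp top',.56,.07,.07,.085,.1)
    rect('det top',.57,-.12,.06,.085,.1)
    rect('base',.57,-.035,.2,.004,.016)
    rect('fstand',.422,.261,.06,.033,.046)
    rect('fgrip',.422,.261,.06,.075,.11)
    rect('cstand',.465,-.29,.09,.012,.027)
    rect('cells',.465,-.29,.09,.055,.08)
    for k in('filter_stand','cell_stand','photometer','filter_grip','cell_center'):
        for r in env.masks_of(k,n)[:3]:
            q=cloud(m,d,r['mask']); print(n,'mask',k,round(r['score'],2),r['bbox'],np.round(np.median(q,0),3), [np.round(v,3) for v in cv2.minAreaRect(q[:,:2].astype(np.float32))])
```

```text
top photo top 1454 c [ 0.5027 -0.0139] size [0.21  0.281] ang 6.4 z 0.093
top lamp top 942 c [0.5577 0.0778] size [0.081 0.11 ] ang 7.8 z 0.093
top det top 490 c [ 0.5837 -0.1151] size [0.07 0.06] ang 8.3 z 0.093
top base 2830 c [ 0.5686 -0.0371] size [0.394 0.396] ang 50.8 z 0.007
top fstand 315 c [0.4259 0.2599] size [0.07 0.05] ang 7.0 z 0.041
top fgrip 53 c [0.4251 0.2601] size [0.038 0.011] ang 4.4 z 0.097
top cstand 439 c [ 0.4644 -0.2583] size [0.076 0.131] ang 76.5 z 0.02
top cells 168 c [ 0.4661 -0.2742] size [0.02  0.102] ang 76.1 z 0.068
top mask cell_stand 0.95 [357.6, 266.2, 28.1, 45.5] [ 0.294 -0.283  0.019] [array([ 0.293, -0.285]), array([0.053, 0.13 ]), np.float64(74.149)]
top mask cell_stand 0.82 [401.1, 214.7, 26.5, 42.5] [ 0.44  -0.414  0.019] [array([ 0.445, -0.417]), array([0.045, 0.139]), np.float64(63.041)]
top mask cell_stand 0.72 [354.2, 206.4, 20.1, 47.9] [ 0.453 -0.267  0.02 ] [array([ 0.461, -0.273]), array([0.049, 0.132]), np.float64(78.771)]
top mask photometer 0.61 [224.1, 172.8, 101.5, 44.5] [ 0.562 -0.002  0.076] [array([ 0.576, -0.006]), array([0.10
[... 1197 characters left out ...]
.74 [98.8, 216.0, 47.1, 57.7] [ 0.45  -0.415  0.017] [array([ 0.436, -0.421]), array([0.063, 0.143]), np.float64(62.087)]
scene mask cell_stand 0.72 [230.0, 174.4, 21.8, 51.0] [ 0.383 -0.131  0.018] [array([ 0.367, -0.131]), array([0.05, 0.15]), np.float64(86.69)]
scene mask photometer 0.69 [236.8, 216.4, 133.5, 82.9] [0.587 0.004 0.064] [array([ 0.553, -0.013]), array([0.131, 0.287]), np.float64(8.012)]
scene mask filter_grip 0.21 [170.5, 216.3, 26.9, 52.7] [ 0.467 -0.267  0.018] [array([ 0.457, -0.277]), array([0.054, 0.143]), np.float64(78.96)]
scene mask cell_center 0.91 [171.1, 236.0, 14.0, 25.0] [ 0.505 -0.28   0.06 ] [array([ 0.498, -0.283]), array([0.021, 0.043]), np.float64(79.669)]
```

Create go.py:
```python
import sys
from h import *
from scipy.spatial.transform import Rotation as Ro
# usage: go.py gx gy gz yawdeg(tool y, mod 360) : grasp-point target -> remaining shift (tool axes, units) and turn (units)
a=[float(v) for v in sys.argv[1:5]]
s=env.get_state(); q=s['orientation']; R=Ro.from_quat([q[1],q[2],q[3],q[0]]).as_matrix()
g=np.array(s['eef_pos'])+R[:,2]*.164
y=np.degrees(np.arctan2(R[1,1],R[0,1])); t=-((a[3]-y+180)%360-180)
e=np.array(a[:3])-g
Rn=R@Ro.from_euler('z',t,degrees=True).as_matrix()
print('t',round(s['time'],2),'grasp',np.round(g,4),'yawy',round(y,2),'tilt',np.round(R[:2,2],4),'j',np.round(s['joint_positions'],2))
print('turn units',round(t/5,3),'shift now',np.round(R.T@e/.025,3),'shift after turn',np.round(Rn.T@e/.025,3))
print('grip',round(s['grip_width'],3),s['finger_force'],'F',np.round(s['contact_force'],2))
```

```text
(no output)
```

Emit:
servo_tool(rows=[[[-0.98,0.6,0],0.9],[[-0.98,0.6,0],0.9],[[-0.98,0.6,0],0.9],[[-0.98,0.6,0],0.88],[[-0.8,0.9,0],0],[[-0.8,0.9,0],0],[[-0.8,0.9,0],0],[[-0.8,0.9,0],0]], gripper=1)

```text
time: 2.37
eef_pos: [0.4065, -0.3792, 0.4049]
orientation: [0.0, -0.061, 0.998, -0.0]
contact_force: [0.3, -0.7, 0.9]
grip_width: 0.999
finger_force: 0.0
```

```bash
python3 go.py 0.427 0.259 0.20 97
```

```text
t 2.37 grasp [ 0.4065 -0.3793  0.2409] yawy 97.01 tilt [ 0.0003 -0.0002] j [-0.46  0.27 -0.16  0.   -1.14 -0.99]
turn units 0.002 shift now [-3.928 25.24   1.632] shift after turn [-3.924 25.241  1.632]
grip 0.999 0.0 F [ 0.29 -0.67  0.92]
```

Emit:
servo_tool(rows=[[[-0.3,1,0],0],[[-0.3,1,0],0],[[-0.3,1,0],0],[[-0.3,1,0],0],[[-0.3,1,0],0],[[-0.3,1,0],0],[[-0.3,1,0],0],[[-0.3,1,0],0]])

```text
time: 3.03
eef_pos: [0.4409, -0.1734, 0.405]
orientation: [0.0, -0.061, 0.998, -0.0]
contact_force: [0.8, -0.2, 0.3]
grip_width: 1.0
finger_force: 0.0
```

Emit:
servo_tool(rows=[[[-0.1,1,0],0],[[-0.1,1,0],0],[[-0.1,1,0],0],[[-0.1,1,0],0],[[-0.1,1,0],0],[[-0.1,1,0],0],[[-0.1,1,0],0],[[-0.1,1,0],0]])

```text
time: 3.7
eef_pos: [0.4361, 0.0274, 0.4051]
orientation: [0.0, -0.061, 0.998, 0.0]
contact_force: [-0.1, -0.1, -0.4]
grip_width: 1.0
finger_force: 0.0
```

Emit:
servo_tool(rows=[[[-0.1,1,0],0],[[-0.1,1,0],0],[[-0.1,1,0],0],[[-0.1,1,0],0],[[-0.1,1,0],0],[[-0.1,1,0],0],[[-0.1,1,0],0],[[-0.1,1,0],0]])

```text
time: 4.37
eef_pos: [0.4315, 0.2284, 0.405]
orientation: [0.0, -0.061, 0.998, 0.0]
contact_force: [0.5, 1.2, -0.2]
grip_width: 0.999
finger_force: 0.0
```

```bash
python3 go.py 0.427 0.259 0.20 97
python3 - <<'E'
from h import *
m,p,d=grab('wrist'); cv2.imwrite('pics/w1.png',p[:,:,::-1])
for k,z in (('filter_grip',.086),('filter_stand',0)):
  for r in env.spot_point(k,'wrist')[:2]: print(k,r['score'],r['pixel'],at_z(m,r['pixel'],z))
X=cloud(m,d,np.ones(d.shape,bool))
for l,z0,z1 in(('stand',.034,.046),('grip',.094,.104)):
    q=X[(np.hypot(X[:,0]-.427,X[:,1]-.259)<.06)&(X[:,2]>z0)&(X[:,2]<z1)]
    if len(q)>8: print(l,len(q),[np.round(v,4) for v in cv2.minAreaRect(q[:,:2].astype(np.float32))],np.median(q[:,2]))
E
```

```text
t 4.37 grasp [0.4316 0.2285 0.241 ] yawy 97.03 tilt [0.0004 0.0004] j [ 0.82  0.15 -0.32  0.   -1.1  -2.27]
turn units 0.005 shift now [0.035 1.233 1.641] shift after turn [0.035 1.233 1.641]
grip 0.999 0.0 F [ 0.54  1.17 -0.17]
filter_grip 0.82 [318.2, 195.6] [0.42304286 0.26241156 0.086     ]
filter_stand 0.9 [309.2, 180.6] [0.42567057 0.26140771 0.        ]
stand 2513 [array([0.4275, 0.2597]), array([0.0706, 0.0502]), np.float64(6.374)] 0.04052626447548299
grip 319 [array([0.4272, 0.2596]), array([0.0259, 0.0101]), np.float64(7.1983)] 0.09857873858566633
```

View pics/w1.png

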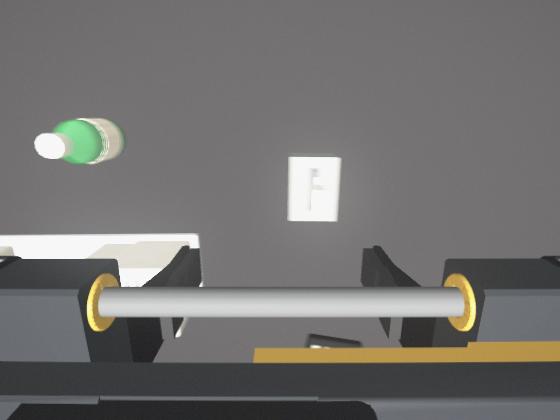

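The wrist view shows the filter stand at (313, 188) with the grip at (318, 190). Depth gives a 26 x 10 mm grip at (0.427, 0.2596), which matches. I'll lower onto it now.

Emit:
servo_tool(rows=[[[0.02,0.6,0.6],0],[[0.02,0.64,0.8],0],[[0,0,0.9],0],[[0,0,0.9],0],[[0,0,0.9],0],[[0,0,0.9],0],[[0,0,0.6],0],[[0,0,0],0]])

```text
time: 5.18
eef_pos: [0.4263, 0.2561, 0.2619]
orientation: [-0.003, -0.06, 0.998, -0.002]
contact_force: [0.2, -0.3, 0.7]
grip_width: 1.002
finger_force: 0.0
```

```bash
python3 go.py 0.4272 0.2596 0.087 97.1
```

```text
t 5.18 grasp [0.4254 0.2553 0.0979] yawy 96.92 tilt [-0.0052 -0.0051] j [ 0.87  0.33 -0.49 -0.   -0.76 -2.32]
turn units -0.037 shift now [-0.093  0.165  0.433] shift after turn [-0.094  0.165  0.433]
grip 1.002 0.0 F [ 0.19 -0.29  0.68]
```

Emit:
servo_tool(rows=[[[0,0.05,0.2],0],[[0,0,0.15],0],[[0,0,0],0]])

```text
time: 5.43
eef_pos: [0.4271, 0.259, 0.2564]
orientation: [0.0, -0.061, 0.998, 0.0]
contact_force: [0.6, 0.0, 0.0]
grip_width: 1.002
finger_force: 0.0
```

```bash
python3 go.py 0.4272 0.2596 0.087 97.1
```

```text
t 5.43 grasp [0.4272 0.2591 0.0924] yawy 96.99 tilt [0.0006 0.0007] j [ 0.87  0.34 -0.49 -0.   -0.74 -2.32]
turn units -0.021 shift now [-0.004  0.019  0.216] shift after turn [-0.004  0.019  0.216]
grip 1.002 0.0 F [0.63 0.03 0.01]
```

Emit:
servo_tool(rows=[[[0,0.02,0.2],0],[[0,0,0],0]])

```text
time: 5.6
eef_pos: [0.4268, 0.2596, 0.251]
orientation: [0.0, -0.061, 0.998, 0.0]
contact_force: [-0.3, -0.2, 0.0]
grip_width: 1.001
finger_force: 0.0
```

Emit:
servo_tool(rows=[[[0,0,0],0],[[0,0,0],0],[[0,0,0],0],[[0,0,0],0],[[0,0,0],0],[[0,0,0],0],[[0,0,0],0],[[0,0,0],0]], gripper=0, force=20)

```text
time: 6.27
eef_pos: [0.4268, 0.2596, 0.251]
orientation: [-0.0, -0.061, 0.998, -0.0]
contact_force: [0.1, -0.5, -0.1]
grip_width: 0.479
finger_force: 0.0
```

```bash
python3 go.py 0.5637 0.0418 0.19 97.67
```

```text
t 6.27 grasp [0.4268 0.2596 0.087 ] yawy 97.01 tilt [-0. -0.] j [ 0.87  0.35 -0.5  -0.   -0.72 -2.32]
turn units -0.131 shift now [-4.37  -9.315 -4.119] shift after turn [-4.263 -9.365 -4.119]
grip 0.479 0.0 F [ 0.12 -0.48 -0.09]
```

Emit:
servo_tool(rows=[[[0,0,0],0],[[0,0,0],0],[[0,0,0],0],[[0,0,0],0],[[0,0,0],0],[[0,0,0],0],[[0,0,0],0],[[0,0,0],0]])

```text
time: 6.93
eef_pos: [0.4268, 0.2596, 0.251]
orientation: [-0.0, -0.061, 0.998, -0.0]
contact_force: [-0.4, -0.5, 0.1]
grip_width: 0.112
finger_force: 20.0
```

Emit:
servo_tool(rows=[[[0,0,-0.2],0],[[0,0,-0.5],0],[[0,0,-0.8],0],[[0,0,-0.8],0],[[0,0,-0.9],0],[[0,0,-0.9],0],[[0,0,0],-0.13]])

```text
time: 7.52
eef_pos: [0.4277, 0.2603, 0.3585]
orientation: [0.004, -0.068, 0.998, 0.003]
contact_force: [0.0, 1.2, -0.4]
grip_width: 0.111
finger_force: 20.0
```

```bash
python3 go.py 0.5637 0.0418 0.19 97.67
```

```text
t 7.52 grasp [0.4289 0.2614 0.1945] yawy 97.74 tilt [0.0074 0.0063] j [ 0.87  0.21 -0.36  0.   -0.98 -2.31]
turn units 0.015 shift now [-4.158 -9.429  0.166] shift after turn [-4.17  -9.424  0.166]
grip 0.111 20.000460797455162 F [ 0.04  1.15 -0.38]
```

Emit:
servo_tool(rows=[[[-0.5,-0.6,0],0],[[-0.77,-0.96,0],0],[[-0.77,-0.96,0],0],[[-0.77,-0.96,0],0],[[-0.77,-0.96,0],0],[[-0.77,-0.96,0],0],[[-0.77,-0.96,0],0],[[-0.77,-0.96,0],0]])

```text
time: 8.18
eef_pos: [0.5979, 0.0966, 0.3531]
orientation: [-0.0, -0.067, 0.998, -0.0]
contact_force: [0.2, -0.8, 0.1]
grip_width: 0.113
finger_force: 20.0
```

Emit:
servo_tool(rows=[[[-0.77,-0.96,0],0],[[-0.77,-0.96,0],0],[[-0.4,-0.5,0],0],[[0,0,0],0],[[0,0,0],0],[[0,0,0],0]])

```text
time: 8.68
eef_pos: [0.6528, 0.0446, 0.353]
orientation: [-0.001, -0.067, 0.998, 0.0]
contact_force: [-0.7, -0.2, -0.4]
grip_width: 0.114
finger_force: 20.0
```

```bash
cat > look.py <<'E'
from h import *
m,p,d=grab('wrist'); cv2.imwrite('pics/w2.png',p[:,:,::-1])
for k,z in (('filter_slot',.092),('filter_grip',.19),('light_path',.065)):
  for r in env.spot_point(k,'wrist')[:2]: print(k,round(r['score'],2),r['pixel'],at_z(m,r['pixel'],z))
X=cloud(m,d,np.ones(d.shape,bool))
for l,c,z0,z1,rr in(('lamp',(.559,.0765),.087,.098,.075),('det',(.585,-.1165),.087,.098,.06),('grip',(.64,.05),.195,.215,.03)):
    q=X[(np.hypot(X[:,0]-c[0],X[:,1]-c[1])<rr)&(X[:,2]>z0)&(X[:,2]<z1)]
    if len(q)>8: print(l,len(q),[np.round(v,4) for v in cv2.minAreaRect(q[:,:2].astype(np.float32))],np.median(q[:,2]))
E
python3 go.py 0.5637 0.0418 0.19 97.67; python3 look.py
```

```text
t 8.68 grasp [0.6526 0.0446 0.189 ] yawy 97.66 tilt [-0.0013 -0.    ] j [ 0.31  0.47  0.01 -0.   -1.11 -1.75]
turn units -0.001 shift now [ 3.54   0.364 -0.035] shift after turn [ 3.54   0.364 -0.035]
grip 0.114 19.999893978238106 F [-0.71 -0.16 -0.4 ]
filter_slot 0.62 [295.6, 100.1] [0.56497425 0.04294982 0.092     ]
filter_grip 0.97 [281.9, 277.4] [0.65110951 0.04472935 0.19      ]
light_path 0.56 [199.4, 102.1] [ 0.57502277 -0.03003406  0.065     ]
lamp 17140 [array([0.5591, 0.077 ]), array([0.0795, 0.1109]), np.float64(7.8084)] 0.09257904923609936
det 8810 [array([ 0.585 , -0.1159]), array([0.0698, 0.0613]), np.float64(8.0326)] 0.09267496372374939
grip 1394 [array([0.6512, 0.0446]), array([0.0235, 0.0294]), np.float64(11.1948)] 0.20077196893894472
```

View pics/w2.png

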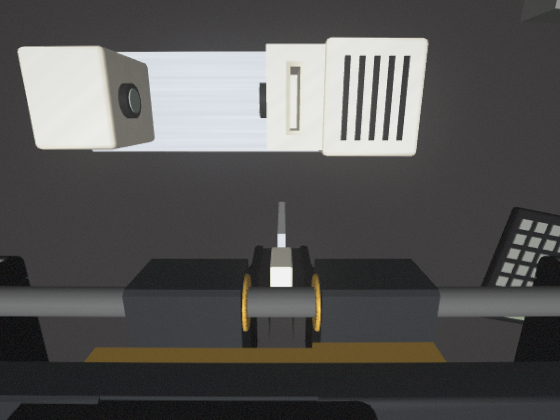

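The slot is at (293, 98) in the wrist picture. Its position by the block tops is (0.5637, 0.0425), yaw 7.65°, consistent with the network. The plate hangs straight.

Emit:
servo_tool(rows=[[[0.6,0.08,0],0],[[0.9,0.1,0],0],[[0.9,0.1,0],0],[[0.7,0.08,0],0],[[0.4,0.03,0],0],[[0,0,0],0],[[0,0,0],0]])

```text
time: 9.47
eef_pos: [0.5654, 0.0428, 0.3543]
orientation: [0.001, -0.067, 0.998, 0.0]
contact_force: [0.9, -0.3, -0.2]
grip_width: 0.115
finger_force: 20.0
```

```bash
python3 go.py 0.5642 0.0425 0.117 97.65
```

```text
t 9.47 grasp [0.5657 0.0428 0.1903] yawy 97.72 tilt [0.002  0.0003] j [ 0.36  0.33 -0.21  0.   -1.03 -1.8 ]
turn units 0.015 shift now [ 0.069 -0.004  2.932] shift after turn [ 0.069 -0.005  2.932]
grip 0.115 19.99980258056894 F [ 0.95 -0.32 -0.17]
```

Emit:
servo_tool(rows=[[[0.03,-0.01,0.3],0],[[0,0,0.3],0],[[0,0,0.2],0],[[0,0,0.2],0],[[0,0,0.2],0],[[0,0,0.2],0],[[0,0,0.2],0],[[0,0,0],0]])

```text
time: 10.13
eef_pos: [0.5643, 0.0419, 0.3121]
orientation: [-0.001, -0.067, 0.998, -0.0]
contact_force: [0.0, 0.2, -1.3]
grip_width: 0.11
finger_force: 20.0
```

```bash
python3 go.py 0.5642 0.0425 0.117 97.65
```

```text
t 10.13 grasp [0.5639 0.0418 0.1481] yawy 97.64 tilt [-0.0024 -0.0006] j [ 0.36  0.37 -0.27 -0.   -0.94 -1.8 ]
turn units -0.001 shift now [-0.017  0.025  1.243] shift after turn [-0.017  0.025  1.243]
grip 0.11 19.999739814084023 F [ 0.03  0.23 -1.31]
```

No contact force, so the plate is in the slot. I'll continue down.

Emit:
servo_tool(rows=[[[0,0,0.2],0],[[0,0,0.2],0],[[0,0,0.2],0],[[0,0,0.2],0],[[0,0,0.2],0],[[0,0,0.1],0],[[0,0,0.05],0],[[0,0,0],0]])

```text
time: 10.8
eef_pos: [0.5645, 0.042, 0.2844]
orientation: [-0.0, -0.067, 0.998, -0.0]
contact_force: [-0.4, 0.7, -0.7]
grip_width: 0.112
finger_force: 20.0
```

```bash
python3 go.py 0.5642 0.0425 0.117 97.65
```

```text
t 10.8 grasp [0.5645 0.042  0.1204] yawy 97.66 tilt [-0.0006 -0.0002] j [ 0.36  0.4  -0.3  -0.   -0.87 -1.8 ]
turn units 0.003 shift now [0.007 0.021 0.135] shift after turn [0.007 0.021 0.135]
grip 0.112 19.999868078157306 F [-0.36  0.71 -0.71]
```

Emit:
servo_tool(rows=[[[0,0,0.06],0],[[0,0,0.04],0],[[0,0,0.02],0],[[0,0,0],0]])

```text
time: 11.13
eef_pos: [0.5645, 0.042, 0.2818]
orientation: [0.0, -0.067, 0.998, 0.0]
contact_force: [-0.6, -0.5, -0.3]
grip_width: 0.115
finger_force: 20.0
```

```bash
python3 go.py 0.5642 0.0425 0.117 97.65
```

```text
t 11.13 grasp [0.5646 0.042  0.1178] yawy 97.66 tilt [0. 0.] j [ 0.36  0.4  -0.3  -0.   -0.86 -1.8 ]
turn units 0.002 shift now [0.011 0.022 0.031] shift after turn [0.011 0.022 0.031]
grip 0.115 19.999849686864763 F [-0.61 -0.47 -0.31]
```

Emit:
servo_tool(rows=[[[0,0,0],0],[[0,0,0],0],[[0,0,0],0],[[0,0,0],0],[[0,0,0],0],[[0,0,0],0],[[0,0,0],0],[[0,0,0],0]], gripper=0.7)

```text
time: 11.8
eef_pos: [0.5646, 0.042, 0.2818]
orientation: [0.0, -0.067, 0.998, 0.0]
contact_force: [-0.9, -0.3, 0.8]
grip_width: 0.633
finger_force: 0.0
```

Emit:
servo_tool(rows=[[[0,0,-0.3],0],[[0,0,-0.6],0],[[0,0,-0.9],0],[[0,0,-0.9],0],[[0,0,-0.9],0],[[0,-0.4,-0.4],0],[[0,-0.9,0],0],[[0,-0.9,0],0]])

```text
time: 12.47
eef_pos: [0.5719, -0.013, 0.383]
orientation: [0.001, -0.068, 0.998, 0.0]
contact_force: [0.5, -1.4, -0.3]
grip_width: 0.699
finger_force: 0.0
```

```bash
python3 go.py 0.497 -0.283 0.15 76.5;  python3 - <<'E'
from h import *
for n in('scene','top','wrist'):
    m,p,d=grab(n); X=cloud(m,d,np.ones(d.shape,bool))
    q=X[(np.hypot(X[:,0]-.5637,X[:,1]-.0425)<.03)&(X[:,2]>.1)&(X[:,2]<.2)]
    if len(q)>8: print(n,len(q),[np.round(v,4) for v in cv2.minAreaRect(q[:,:2].astype(np.float32))],np.percentile(q[:,2],[50,90]))
    for r in env.spot_point('filter_grip',n)[:2]: print(n,round(r['score'],2),r['pixel'],at_z(m,r['pixel'],.116))
E
```

```text
t 12.47 grasp [ 0.5722 -0.0129  0.219 ] yawy 97.76 tilt [0.0022 0.0008] j [ 0.26  0.31 -0.16 -0.   -1.1  -1.7 ]
turn units 4.252 shift now [  4.446 -10.3     2.743] shift after turn [  0.409 -11.211   2.743]
grip 0.699 0.0 F [ 0.49 -1.39 -0.33]
scene 118 [array([0.5684, 0.0383]), array([0.0254, 0.0354]), np.float64(61.6875)] [0.12484518 0.12808535]
scene 0.55 [457.4, 293.9] [0.73428715 0.25069868 0.116     ]
scene 0.46 [328.9, 236.9] [0.57079502 0.03894945 0.116     ]
top 20 [array([0.5505, 0.041 ]), array([0.0088, 0.0131]), np.float64(88.0194)] [0.12339122 0.13084595]
top 0.41 [254.5, 188.7] [0.56835871 0.04730805 0.116     ]
wrist 782 [array([0.5622, 0.0359]), array([0.0366, 0.0329]), np.float64(58.0475)] [0.12772769 0.12915033]
wrist 0.64 [264.0, 188.3] [ 0.55035881 -0.02944769  0.116     ]
wrist 0.55 [354.3, 218.0] [0.56465512 0.04358268 0.116     ]
```

Filter grip top is at z ≈ 0.128–0.129, so the plate is fully home and released. Next is the long cell.

Emit:
servo_tool(rows=[[[0.35,-0.9,0],0.85],[[0.28,-0.96,0],0.85],[[0.2,-0.97,0],0.85],[[0.15,-0.98,0],0.85],[[0.1,-0.98,0],0.85],[[0.04,-0.98,0],0],[[0.04,-0.98,0],0],[[0.04,-0.98,0],0]])

```text
time: 13.43
eef_pos: [0.5225, -0.2034, 0.3817]
orientation: [-0.0, 0.118, 0.993, 0.0]
contact_force: [0.9, -0.9, -1.0]
grip_width: 0.701
finger_force: 0.0
```

```bash
python3 go.py 0.497 -0.283 0.15 76.5;  cat > cell.py <<'E'
from h import *
m,p,d=grab('wrist'); cv2.imwrite('pics/w3.png',p[:,:,::-1]); X=cloud(m,d,np.ones(d.shape,bool))
for k,z in(('cell_center',.04),('short_cell_center',.04),('cell_stand',0)):
    for r in env.spot_point(k,'wrist')[:2]: print(k,round(r['score'],2),r['pixel'],at_z(m,r['pixel'],z))
for l,c,z0,z1,rr in(('stand',(.463,-.2748),.015,.025,.08),('long',(.497,-.283),.064,.078,.035),('short',(.43,-.266),.064,.078,.03)):
    q=X[(np.hypot(X[:,0]-c[0],X[:,1]-c[1])<rr)&(X[:,2]>z0)&(X[:,2]<z1)]
    if len(q)>8: print(l,len(q),[np.round(v,4) for v in cv2.minAreaRect(q[:,:2].astype(np.float32))],np.median(q[:,2]))
E
python3 cell.py
```

```text
t 13.43 grasp [ 0.5225 -0.2034  0.2177] yawy 76.49 tilt [-0.0002  0.0001] j [-0.08  0.29 -0.19 -0.   -1.09 -1.72]
turn units -0.002 shift now [ 0.248 -3.334  2.706] shift after turn [ 0.249 -3.334  2.706]
grip 0.701 0.0 F [ 0.9  -0.93 -1.  ]
cell_center 0.66 [197.4, 186.8] [ 0.49521227 -0.28287806  0.04      ]
short_cell_center 0.83 [191.8, 114.3] [ 0.42737265 -0.26695895  0.04      ]
cell_stand 0.98 [74.8, 164.8] [ 0.44530373 -0.42010651  0.        ]
cell_stand 0.66 [202.9, 151.6] [ 0.46504151 -0.27728799  0.        ]
stand 3406 [array([ 0.4623, -0.2748]), array([0.0447, 0.1304]), np.float64(76.3946)] 0.020466079450536096
long 927 [array([ 0.496, -0.283]), array([0.0199, 0.042 ]), np.float64(75.7567)] 0.0700547877713637
short 594 [array([ 0.4278, -0.2665]), array([0.0209, 0.0209]), np.float64(76.4179)] 0.06984009059472329
```

View pics/w3.png

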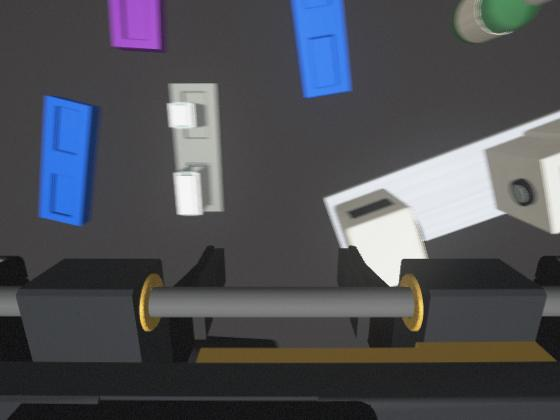

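The wrist view shows the long cell at (188, 192) and the short one at (182, 115) in the grey stand. Depth puts the long cell at (0.496, -0.283).

Emit:
servo_tool(rows=[[[0.08,-0.8,0.3],0],[[0.08,-0.9,0.5],0],[[0.08,-0.9,0.5],0],[[0.04,-0.7,0.6],0],[[0,0,0.5],0],[[0,0,0],0],[[0,0,0],0]])

```text
time: 14.22
eef_pos: [0.4971, -0.2807, 0.3213]
orientation: [-0.001, 0.118, 0.993, 0.0]
contact_force: [0.3, 0.7, 0.4]
grip_width: 0.703
finger_force: 0.0
```

```bash
python3 go.py 0.496 -0.283 0.047 76.3
```

```text
t 14.22 grasp [ 0.4969 -0.2807  0.1573] yawy 76.49 tilt [-0.0014  0.0003] j [-0.23  0.37 -0.24  0.   -0.96 -1.58]
turn units 0.039 shift now [ 0.006 -0.097  4.414] shift after turn [ 0.005 -0.097  4.414]
grip 0.703 0.0 F [0.34 0.69 0.37]
```

Emit:
servo_tool(rows=[[[0,-0.09,0.5],0.04],[[0,0,0.8],0],[[0,0,0.8],0],[[0,0,0.8],0],[[0,0,0.7],0],[[0,0,0.5],0],[[0,0,0.2],0],[[0,0,0],0]])

```text
time: 14.88
eef_pos: [0.4967, -0.2829, 0.214]
orientation: [-0.0, 0.119, 0.993, 0.0]
contact_force: [0.1, 0.8, -0.3]
grip_width: 0.703
finger_force: 0.0
```

```bash
python3 go.py 0.496 -0.283 0.047 76.3; python3 cell.py
```

```text
t 14.88 grasp [ 0.4966 -0.2829  0.05  ] yawy 76.31 tilt [-0.0008  0.0001] j [-0.23  0.5  -0.35  0.   -0.72 -1.58]
turn units 0.002 shift now [ 0.022 -0.009  0.121] shift after turn [ 0.022 -0.009  0.121]
grip 0.703 0.0 F [ 0.07  0.83 -0.32]
cell_center 0.61 [280.4, 270.3] [ 0.49681088 -0.28317838  0.04      ]
short_cell_center 0.61 [280.5, 132.7] [ 0.42943916 -0.26667417  0.04      ]
cell_stand 0.94 [278.3, 189.3] [ 0.46345799 -0.27644231  0.        ]
cell_stand 0.79 [48.4, 210.9] [ 0.44286033 -0.4185605   0.        ]
stand 12078 [array([ 0.4577, -0.274 ]), array([0.0443, 0.1216]), np.float64(76.4582)] 0.02054494594243609
long 2830 [array([ 0.4958, -0.2828]), array([0.0674, 0.0421]), np.float64(75.151)] 0.07008434204853856
short 2987 [array([ 0.4281, -0.2668]), array([0.0201, 0.0219]), np.float64(76.9885)] 0.06990742334513589
```

View pics/w3.png

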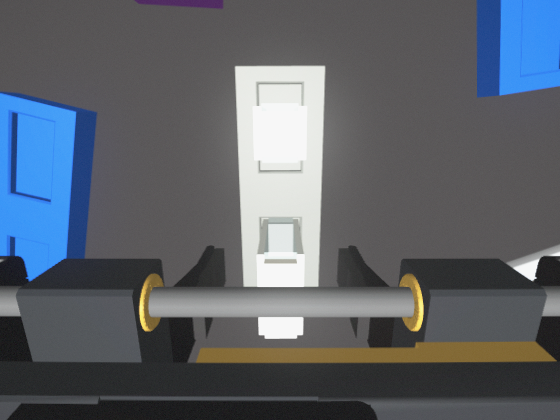

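The long cell sits centred between the fingers at (281, 300), so I close on it.

Emit:
servo_tool(rows=[[[0.02,0,0.06],0],[[0,0,0],0],[[0,0,0],0],[[0,0,0],0],[[0,0,0],0],[[0,0,0],0],[[0,0,0],0],[[0,0,0],0]], gripper=0, force=20)

```text
time: 15.75
eef_pos: [0.4956, -0.2837, 0.2127]
orientation: [-0.0, 0.12, 0.993, 0.0]
contact_force: [0.5, 0.4, -0.6]
grip_width: 0.229
finger_force: 20.0
```

Emit:
servo_tool(rows=[[[0,0,0],0],[[0,0,0],0],[[0,0,0],0],[[0,0,0],0]])

```text
time: 16.08
eef_pos: [0.4956, -0.2837, 0.2127]
orientation: [-0.0, 0.12, 0.993, -0.0]
contact_force: [-0.8, -0.3, -0.1]
grip_width: 0.223
finger_force: 20.0
```

```bash
python3 go.py 0.5737 -0.0318 0.20 187.65
```

```text
t 16.08 grasp [ 0.4956 -0.2837  0.0487] yawy 76.21 tilt [-0. -0.] j [-0.24  0.5  -0.35  0.   -0.71 -1.58]
turn units -22.288 shift now [-0.632 10.531 -6.051] shift after turn [-9.571 -4.438 -6.051]
grip 0.223 20.00005289213732 F [-0.84 -0.26 -0.11]
```

Emit:
servo_tool(rows=[[[0,0,-0.2],0],[[0,0,-0.5],0],[[0,0,-0.8],0],[[0,0,-0.9],0],[[0,0,-0.9],0],[[0,0,-0.9],0],[[0,0,-0.9],0],[[0,0,-0.5],0]])

```text
time: 16.75
eef_pos: [0.4958, -0.2838, 0.356]
orientation: [0.002, 0.12, 0.993, -0.001]
contact_force: [0.9, -0.4, -0.4]
grip_width: 0.232
finger_force: 20.0
```

Emit:
servo_tool(rows=[[[0,0,0],-0.5],[[0,0,0],-0.9],[[0,0,0],-0.95],[[0,0,0],-0.95],[[0,0,0],-0.95],[[0,0,0],-0.95],[[0,0,0],-0.95],[[0,0,0],-0.95]])

```text
time: 17.42
eef_pos: [0.4953, -0.2836, 0.3529]
orientation: [-0.0, -0.19, 0.982, 0.0]
contact_force: [0.2, 0.1, -0.9]
grip_width: 0.228
finger_force: 20.0
```

Emit:
servo_tool(rows=[[[0,0,0],-0.95],[[0,0,0],-0.95],[[0,0,0],-0.95],[[0,0,0],-0.95],[[0,0,0],-0.95],[[0,0,0],-0.95],[[0,0,0],-0.95],[[0,0,0],-0.95]])

```text
time: 18.08
eef_pos: [0.4953, -0.2836, 0.3529]
orientation: [-0.0, -0.5, 0.866, 0.0]
contact_force: [0.2, 0.9, -0.8]
grip_width: 0.23
finger_force: 20.0
```

Emit:
servo_tool(rows=[[[0,0,0],-0.95],[[0,0,0],-0.95],[[0,0,0],-0.95],[[0,0,0],-0.95],[[0,0,0],-0.95],[[0,0,0],-0.95],[[0,0,0],-0.95],[[0,0,0],-0.9]])

```text
time: 18.75
eef_pos: [0.4954, -0.2836, 0.3529]
orientation: [-0.0, 0.753, -0.658, -0.0]
contact_force: [0.2, 0.4, 0.3]
grip_width: 0.227
finger_force: 20.0
```

```bash
python3 go.py 0.5737 -0.0318 0.20 187.65
```

```text
t 18.75 grasp [ 0.4953 -0.2835  0.1889] yawy -172.31 tilt [-0.0003  0.0003] j [-0.24  0.34 -0.2  -0.   -1.03  0.37]
turn units 0.007 shift now [-9.56  -4.454 -0.442] shift after turn [-9.563 -4.448 -0.442]
grip 0.227 20.000737574882805 F [0.16 0.43 0.34]
```

Emit:
servo_tool(rows=[[[-0.6,-0.28,0],0],[[-0.95,-0.44,0],0],[[-0.95,-0.44,0],0],[[-0.95,-0.44,0],0],[[-0.95,-0.44,0],0],[[-0.95,-0.44,0],0],[[-0.95,-0.44,0],0],[[-0.95,-0.44,0],0]])

```text
time: 19.42
eef_pos: [0.5553, -0.0918, 0.353]
orientation: [0.0, 0.752, -0.66, -0.0]
contact_force: [0.2, -0.3, -1.2]
grip_width: 0.23
finger_force: 20.0
```

Emit:
servo_tool(rows=[[[-0.9,-0.42,0],0],[[-0.9,-0.42,0],0],[[-0.5,-0.25,0],0],[[0,0,0],0],[[0,0,0],0],[[0,0,0],0]])

```text
time: 19.92
eef_pos: [0.5745, -0.0331, 0.3527]
orientation: [0.0, 0.751, -0.66, -0.0]
contact_force: [0.3, 0.1, -0.6]
grip_width: 0.231
finger_force: 20.0
```

```bash
python3 go.py 0.5737 -0.0318 0.0737 187.65
python3 - <<'E'
from h import *
from scipy.spatial.transform import Rotation as Ro
m,p,d=grab('wrist'); cv2.imwrite('pics/w4.png',p[:,:,::-1]); X=cloud(m,d,np.ones(d.shape,bool))
q=X[(np.hypot(X[:,0]-.5737,X[:,1]+.0318)<.035)&(X[:,2]>.2)&(X[:,2]<.225)]
print(len(q),[np.round(v,4) for v in cv2.minAreaRect(q[:,:2].astype(np.float32))],np.median(q[:,2]))
for r in env.spot_point('cell_center','wrist')[:2]: print(r['score'],at_z(m,r['pixel'],.18))
E
```

```text
t 19.92 grasp [ 0.5744 -0.0331  0.1887] yawy -172.57 tilt [-0.0008 -0.0001] j [ 0.22  0.34 -0.19 -0.   -1.04 -0.09]
turn units -0.043 shift now [-0.056  0.017  4.598] shift after turn [-0.056  0.017  4.598]
grip 0.231 19.99991436372511 F [ 0.31  0.15 -0.64]
4183 [array([ 0.5755, -0.0335]), array([0.0423, 0.0423]), np.float64(6.1829)] 0.21006721157897196
0.86 [ 0.57537055 -0.03186967  0.18      ]
```

View pics/w4.png

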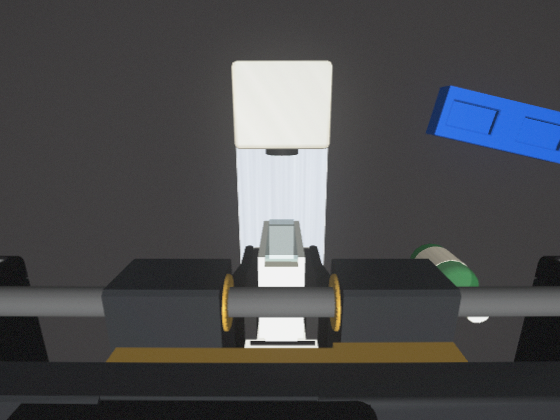

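The cell is aligned between the blocks, with the detector at (282, 105) straight ahead and the lid upright. I'll lower it into the light path.

Emit:
servo_tool(rows=[[[-0.03,0.01,0.3],0],[[-0.03,0,0.5],-0.04],[[0,0,0.6],0],[[0,0,0.6],0],[[0,0,0.6],0],[[0,0,0.5],0],[[0,0,0.3],0],[[0,0,0.2],0]])

```text
time: 20.68
eef_pos: [0.574, -0.0316, 0.2614]
orientation: [0.001, 0.752, -0.659, -0.001]
contact_force: [0.4, 0.2, -0.5]
grip_width: 0.225
finger_force: 20.0
```

Emit:
servo_tool(rows=[[[0,0,0.3],0],[[0,0,0.3],0],[[0,0,0.2],0],[[0,0,0.1],0],[[0,0,0.1],0],[[0,0,0],0],[[0,0,0],0],[[0,0,0],0]])

```text
time: 21.35
eef_pos: [0.5746, -0.031, 0.2381]
orientation: [-0.0, 0.753, -0.658, 0.0]
contact_force: [-0.7, 0.3, -0.2]
grip_width: 0.233
finger_force: 20.0
```

```bash
python3 go.py 0.5737 -0.0318 0.0737 187.65
python3 - <<'E'
from h import *
m,p,d=grab('wrist'); X=cloud(m,d,np.ones(d.shape,bool))
q=X[(np.hypot(X[:,0]-.5737,X[:,1]+.0318)<.03)&(X[:,2]>.088)&(X[:,2]<.1)]
print(len(q),np.median(q[:,2]))
for r in env.spot_point('cell_center','wrist')[:2]: print(r['score'],at_z(m,r['pixel'],.065))
m,p,d=grab('scene'); cv2.imwrite('pics/s2.png',cv2.resize(p[170:310,200:400,::-1],(800,560)))
E
```

```text
t 21.35 grasp [ 0.5747 -0.031   0.0741] yawy -172.33 tilt [0.0008 0.0001] j [ 0.23  0.47 -0.32  0.   -0.77 -0.09]
turn units 0.004 shift now [0.026 0.045 0.018] shift after turn [0.026 0.045 0.018]
grip 0.233 19.99986317474395 F [-0.74  0.35 -0.24]
3269 0.09516407841016235
0.56 [ 0.57467043 -0.03097128  0.065     ]
```

View pics/s2.png

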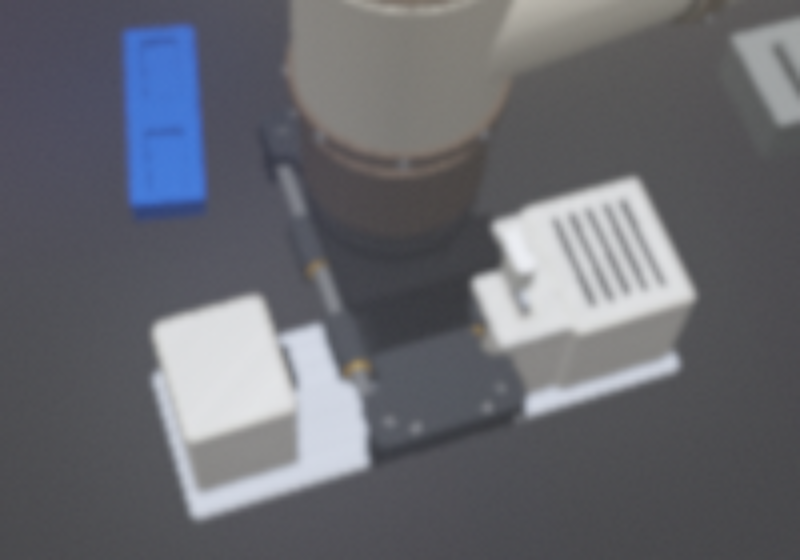

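The filter sits home at (518, 265) in the crop, and the gripper is in the gap, clear of both blocks. Lid top is at 0.095, so the cell centre is at 0.065. One small centring nudge, then settle.

Emit:
servo_tool(rows=[[[0,0.03,0],0],[[0,0,0],0],[[0,0,0],0],[[0,0,0],0],[[0,0,0],0],[[0,0,0],0],[[0,0,0],0],[[0,0,0],0]])

```text
time: 22.17
eef_pos: [0.5737, -0.0312, 0.2378]
orientation: [0.0, 0.753, -0.658, 0.0]
contact_force: [0.6, -0.1, -0.7]
grip_width: 0.224
finger_force: 20.0
```

```bash
python3 go.py 0.5737 -0.0318 0.0737 187.65; python3 -c "
from plant import env
print(env.close_job())"
```

```text
t 22.17 grasp [ 0.5737 -0.0312  0.0738] yawy -172.34 tilt [-0. -0.] j [ 0.23  0.47 -0.32  0.   -0.77 -0.09]
turn units 0.003 shift now [0.025 0.004 0.002] shift after turn [0.025 0.004 0.002]
grip 0.224 19.999915156513453 F [ 0.59 -0.1  -0.66]
the job is handed in; nothing more can be done
None
```

I handed the job in at about 22 s. By my measurements, the filter plate is fully home and released, and the long cell is held upright on the beam axis, within about 1 mm of mid-gap; the hand-in returned no verdict.

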